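# Clamp a shelf rail with a cam clamp: outer ring, then inner lock knob

### The arm

A 7-joint arm with a two-finger parallel gripper is mounted at the origin on the work surface. World frame = base frame: x ahead of the robot, y to its left, z up, the work surface at z = 0. Lengths are in m, angles in degrees, forces in N, time in s.
With the tool pointing down it reaches from about 0.35 to 0.775 m from the base axis. Payload 3.1 kg.
Tool frame: the origin (TCP) lies at the very end of the fingers, on their centre line; the grasp point (between the pads) lies 19 mm behind it; z points along the fingers, y is the direction in which the jaws open and shut (so a half turn about z gives the same grasp; the last joint's range is limited). The gripper opens to 85 mm and grips with 20 to 120 N. Pads are 22 mm wide; open, the fingers measure 114 mm over their backs; the gripper's body (76 mm by 85 mm) begins 54 mm behind the grasp point. The pads swing forward as they close: fully open they stand 13 mm farther back than shut.
Start: joints at [69.46, 17.813, 0.802, 86.603, -0.252, 75.585, -1.558], TCP at [0.171, -0.523, 0.231] pointing down, gripper open.
Joint ranges: [-154.91, 154.91], [-16.99, 109.72], [-72.82, 74.43], [7.12, 147.25], [-82.49, 262.49], [11.32, 116.49], [-174.64, 174.64]. Speed limits (degrees/s): [159.86, 159.86, 180, 180, 180, 180, 180].

### API

Orientations are given as [roll, pitch, yaw] about the fixed x, y, z axes, in that order (R = Rz(yaw) Ry(pitch) Rx(roll)).
In Python, from plant import ctrl gives the robot as it stands.
- The arm moves only by the shell command python3 -m pendant 'ROWS' [OPENING]. ROWS is JSON, a list that holds one entry, the list of rows, each a list of 6 numbers: the shift along the world's x, y, z in units of 25 mm (1.0 is 25 mm), then the turn, a rotation vector about the world's x, y, z in units of 6 degrees (1.0 is 6 degrees). A call has 1 to 20 rows; each row shifts and turns the commanded pose from where the row before left it; what a row does not reach is not made up. A row lasts 1/12 s, in which the tool goes at most 41.7 mm and 7.16 degrees, less where a joint would pass 70% of its speed; a pose out of reach is approached as far as the arm can. A call is refused whole if a number of a shift passes 1 or a number of a turn 1, either way. A call with a gripper value outside its range is refused whole. OPENING is the closure, from 0 (fully open) to 1 (shut), set as the call begins (- or left out, the last holds). The fingers move at their own pace and stop on an object; the grip force is fixed at half the most. Time passes only in rows, so rows that do not move let the fingers close. It gives the time, the measured TCP pose, the force and the opening at its end, in the units of the state.
- ctrl.get_state(): the state, without advancing time (a new reading comes with each control period).
- ctrl.capture(name): name is "scene" or "top"; returns the picture (384x512x3 uint8, blue, green, red); there is no depth.
- ctrl.calibration(name): a dict with "mtx" (3x3 intrinsics, pixels), "eye" and "orientation" of the camera in the world. Camera axes: x right, y down, z forward; pixel columns grow to the right and rows downward; lengths in m; the calibration is good to about 2 mm. A picture is of the moment at which its call begins. calibration takes no time and is no camera call.
- ctrl.hand_in(): hands the job in, once; it reports no verdict.
The state is a dict: "time_s": time; "qpos": joint angles; "dq": joint speeds; "tau": joint torques, N m; "position": TCP position; "tool_rot": TCP orientation; "wrist_force": force on the tool from outside, world axes, zero at the start; "moment": the same for the moment, N m; "grip_width": opening from 0.0 (shut) to 1.0 (fully open).
Only numpy, scipy, OpenCV 4.12 (cv2) and the standard library are available. Lean on these libraries where they do the work, as an engineer would, in place of code of your own. Each camera call takes 0.05 s, during which the arm holds its last target.

### The job

Slide the beech shelf rail along the fence of the drilling jig until its end rests against the end stop. Turn only the knurled outer ring of the cam clamp clockwise until the rail is nipped against the fence, firmly but without bruising the wood, then turn the small black lock knob in the middle of it clockwise as far as it goes, without letting the ring shift. Leave the rail clamped there and do not disturb the things lying around.

Things in the scene. Friction and masses are not known exactly. Their poses are not given: they have to be found in the camera images.
- jig: Plywood baseboard of the drilling jig, 260 x 400 x 12 mm, fixed to the bench. Origin: centre of its underside, on the bench. Its x points away from the robot towards the fence side, y to the left along the fence, z up.
- fence: Beech fence with end stop, 18 mm high, bolted to the jig. Origin: the inner corner where the fence's face and the stop's face meet, on top of the baseboard. y runs left along the face (285 mm), x points into the fence (28 mm thick). The stop is a block at the right-hand end, its face at y = 0, reaching 40 mm out from the fence face towards -x.
- rail: Loose beech shelf rail, 240 mm long (its y), 40 mm wide (its x), 18 mm high, about 0.13 kg, with a row of dark peg holes on top. Origin: its centre. It lies flat on the baseboard between cam and fence, a few mm of play across, its right-hand end 25 to 65 mm short of the stop. Home: centre at x = -20 mm, y = 120 mm in the fence's frame.
- rail_push_end (a point): Centre of the rail's left-hand end face (40 mm wide, 18 mm high), 120 mm from the rail's centre.
- ring_grip (a point): Outer knob: knurled aluminium ring, 58 mm across, 28 mm tall, on a vertical axle fixed in the jig; the point is on the axle at the ring's mid-height, 50 mm above the bench. Clockwise from above tightens; 0.45 to 1.4 rad from the start until it bites, about 2.4 rad to its end. It turns freely against 0.1 N m and stays where it is left.
- cam: The ring with the rubber-treaded disc under it (52 mm across, set 6 mm off the axle, 13 to 29 mm above the bench) that presses the rail's near side as the ring is turned. Origin as ring_grip. Each N on the rail adds about 0.02 N m to the turning moment; once biting, the force grows about 100 N per rad. A good nip is about 14 N (5 to 25); over 40 N bruises.
- lock_grip (a point): Inner member of the clamp: black lock knob, 28 mm across and 26 mm tall, on the same axle just above the ring (3 mm gap over the ring's top); the point is the knob's centre, on the axle, 81 mm above the bench. White line on top.
- lock (a joint): Angle of the black lock knob, rad: 0 fully slack, grows clockwise seen from above, hard stop at 1.3 (locked). Starts between 0 and 0.3; turns against 0.05 N m.
- peg_a: Beech shelf peg standing on the jig, 11 mm across, 36 mm tall; origin at its centre. To be left alone.
- peg_b: A second, equal beech shelf peg standing on the jig; origin at its centre. To be left alone.
- hex_key: Steel hex key lying on the jig, 6 mm thick, long arm 90 mm along its y, short arm 33 mm; origin under the middle of the long arm. To be left alone.
- tackle_box: Clear plastic tackle box with two flip latches, 120 x 200 x 42 mm, on the bench at the right; origin: centre of its underside. To be left alone.

How it is judged:
By the outcome, as a careful person would: the job done as asked, in the order asked, and still so for the second after the job is handed in, with the robot touching nothing.
It also fails if it takes over 67 s, if anything falls off the work surface, if the arm or the gripper's body presses on something with over 40 N, if the wrist force passes 120 N, or if a joint passes its speed limit or range.

## Working session

There is one attempt and no reset: what is moved stays moved. The work goes in short steps, Python scripts to look and compute and a shell command to move; the robot and the scene stay as the last step left them, time stands still between calls to the robot, and variables do not carry over. Pictures are saved under pics/ and viewed, and the job is handed in when it is done.

```bash
ls; mkdir -p pics; python3 - <<'E'
from plant import ctrl
import cv2
s=ctrl.get_state();print(s)
for n in("scene","top"):
    im=ctrl.capture(n);cv2.imwrite(f"pics/{n}0.png",im)
    print(ctrl.calibration(n))
E
```

```text
pics
{'time_s': 0.0, 'qpos': array([69.45830407, 17.86142081,  0.79976749, 86.69370475, -0.25298121,
       75.58665942, -1.55656444]), 'dq': array([ 0.03016539,  0.06247421, -0.00197198,  0.01931232,  0.00927428,
        0.06931011, -0.05452157]), 'tau': array([-5.57973055e-05, -3.79920888e+01,  1.45964320e-01, -2.30592299e+01,
        1.22535008e-02,  1.34958987e-02, -2.29326105e-06]), 'position': array([ 0.17114614, -0.52189428,  0.2301993 ]), 'tool_rot': array([-1.79860044e+02,  4.23339560e-03,  1.81603420e+01]), 'wrist_force': array([0.05645131, 0.56877513, 0.48110277]), 'moment': array([0.03809445, 0.04640229, 0.01787599]), 'grip_width': 0.9996882052653815}
{'mtx': array([[361.06214654,   0.        , 254.35987013],
       [  0.        , 361.06214654, 190.8913546 ],
       [  0.        ,   0.        ,   1.        ]]), 'eye': array([0.87027048, 0.23125763, 0.61703997]), 'orientation': array([-1.37517013e+02,  9.20865487e-02,  1.31259323e+02])}
{'mtx': array([[486.22609548,   0.        , 258.13957989],
       [  0.        , 486.22609548, 185.44059526],
       [  0.        ,   0.        ,   1.        ]]), 'eye': array([ 0.26167314, -0.07577117,  1.29518402]), 'orientation': array([-167.36159778,    0.26202391,  -95.24019473])}
```

View pics/scene0.png

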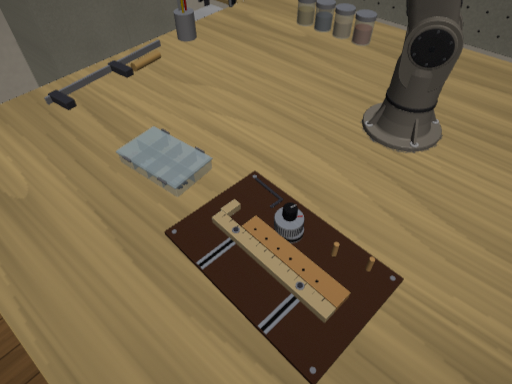

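View pics/top0.png

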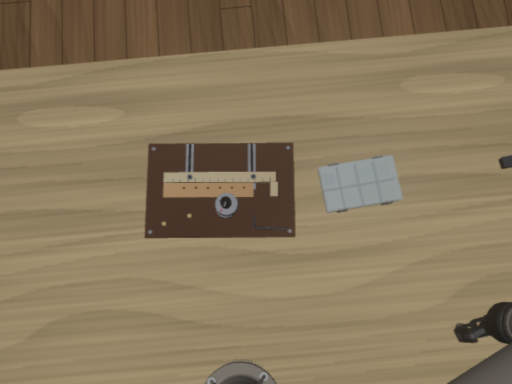

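```bash
python3 - <<'E'
import cv2
im=cv2.imread("pics/top0.png")
cv2.imwrite("pics/topz.png",cv2.resize(im[135:245,140:300],None,fx=5,fy=5,interpolation=cv2.INTER_CUBIC))
im=cv2.imread("pics/scene0.png")
cv2.imwrite("pics/scenez.png",cv2.resize(im[165:325,200:400],None,fx=4,fy=3.7,interpolation=cv2.INTER_CUBIC))
E
```

```text
(no output)
```

View pics/topz.png

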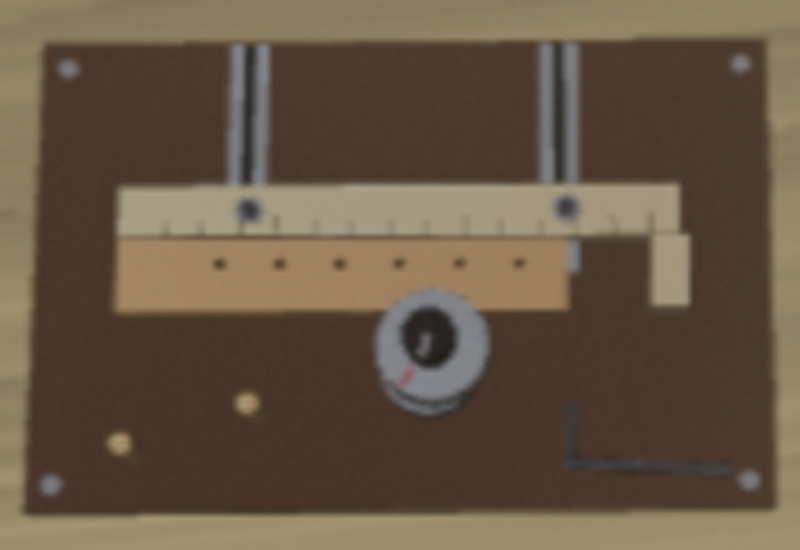

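View pics/scenez.png

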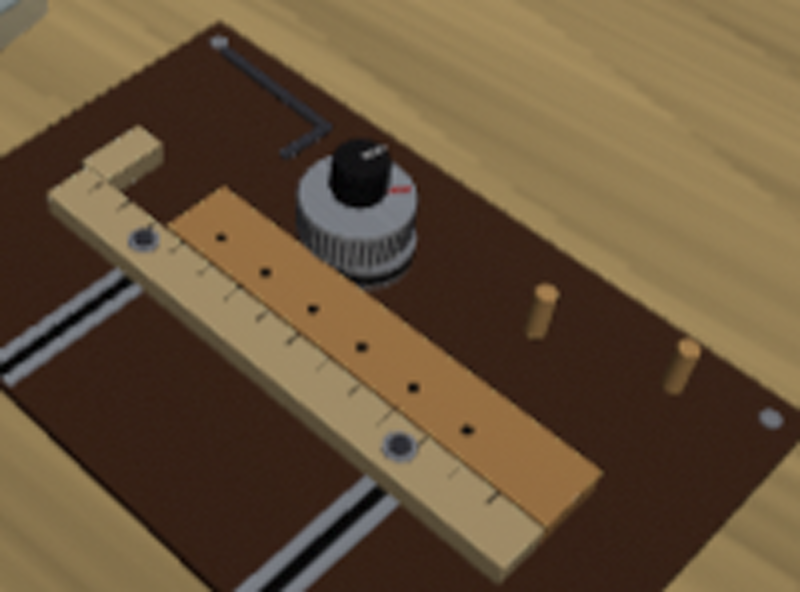

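```bash
cat > h.py <<'E'
from plant import ctrl
import numpy as np, cv2
from scipy.spatial.transform import Rotation as R
def ray(n,px):
    c=ctrl.calibration(n);M=R.from_euler('xyz',c['orientation'],degrees=True).as_matrix()
    return c['eye'],M@np.linalg.solve(c['mtx'],[px[0],px[1],1.])
def onz(n,px,z):
    e,d=ray(n,px);return e+d*(z-e[2])/d[2]
def proj(n,p):
    c=ctrl.calibration(n);M=R.from_euler('xyz',c['orientation'],degrees=True).as_matrix()
    q=c['mtx']@(M.T@(np.array(p)-c['eye']));return q[:2]/q[2]
def st():
    s=ctrl.get_state();print(round(s['time_s'],2),s['position'].round(4),s['tool_rot'].round(1),s['wrist_force'].round(2),s['moment'].round(3),round(s['grip_width'],3))
E
python3 - <<'E'
from h import *
T=lambda a,b:((a+.5)/5-.5+140,(b+.5)/5-.5+135)
S=lambda a,b:((a+.5)/4-.5+200,(b+.5)/3.7-.5+165)
for nm,p,z in [("jigTL",(44,45),.012),("jigTR",(766,40),.012),("jigBL",(25,513),.012),("jigBR",(775,508),.012),("fenceL",(117,237),.03),("stopcorner",(651,235),.03),("stopend",(651,305),.03),("railFL",(117,238),.03),("railFR",(568,238),.03),("railNR",(568,308),.03),("railNL",(114,312),.03),("knob",(429,336),.094),("ring",(432,347),.064),("pegA",(119,442),.048),("pegB",(247,402),.048),("hexcorner",(570,464),.015),("hexlong",(735,469),.015),("hexshort",(571,402),.015)]:
    print(nm,onz("top",T(*p),z).round(4))
print()
for nm,p,z in [("stopcorner",(112,165),.03),("fenceLnear",(548,527),.03),("railNR",(222,188),.03),("railNL",(602,474),.03),("knob",(361,152),.094),("ring",(357,200),.064),("pegB",(546,292),.048),("pegA",(689,348),.048)]:
    print(nm,onz("scene",S(*p),z).round(4))
E
```

```text
jigTL [0.6946 0.1947 0.012 ]
jigTR [ 0.6605 -0.2025  0.012 ]
jigBL [0.4368 0.2156 0.012 ]
jigBR [ 0.403  -0.1796  0.012 ]
fenceL [0.5776 0.1565 0.03  ]
stopcorner [ 0.5523 -0.1279  0.03  ]
stopend [ 0.5143 -0.1242  0.03  ]
railFL [0.577  0.1565 0.03  ]
railFR [ 0.5548 -0.0836  0.03  ]
railNR [ 0.5168 -0.0802  0.03  ]
railNL [0.5369 0.1601 0.03  ]
knob [ 0.496  -0.0091  0.094 ]
ring [ 0.496  -0.0085  0.064 ]
pegA [0.4642 0.1574 0.048 ]
pegB [0.479  0.0902 0.048 ]
hexcorner [ 0.4358 -0.0738  0.015 ]
hexlong [ 0.4251 -0.1605  0.015 ]
hexshort [ 0.4688 -0.0773  0.015 ]

stopcorner [ 0.5432 -0.1318  0.03  ]
fenceLnear [0.5761 0.1583 0.03  ]
railNR [ 0.5177 -0.0772  0.03  ]
railNL [0.5382 0.1617 0.03  ]
knob [ 0.4951 -0.0096  0.094 ]
ring [ 0.501  -0.0048  0.064 ]
pegB [0.4788 0.0916 0.048 ]
pegA [0.4641 0.1586 0.048 ]
```

```bash
python3 -m pendant '[[[0.3,0.5,0,0,0,-0.193],[0.52,0.96,0,0,0,-0.193],[0.52,0.96,0,0,0,-0.193],[0.52,0.96,0,0,0,-0.193],[0.52,0.96,0,0,0,-0.193],[0.52,0.96,0,0,0,-0.193],[0.52,0.96,0,0,0,-0.193],[0.52,0.96,0,0,0,-0.193],[0.52,0.96,0,0,0,-0.193],[0.52,0.96,0,0,0,-0.193],[0.52,0.96,0,0,0,-0.193],[0.52,0.96,0,0,0,-0.193],[0.52,0.96,0,0,0,-0.193],[0.52,0.96,0,0,0,-0.193],[0.52,0.96,0,0,0,-0.193],[0.52,0.96,0,0,0,-0.193],[0.52,0.96,0,0,0,-0.193],[0.52,0.96,0,0,0,-0.193],[0.52,0.96,0,0,0,-0.193],[0.52,0.96,0,0,0,-0.193]]]' 1
```

```text
time_s: 1.77
position: [0.4259, -0.0529, 0.231]
tool_rot: [180.0, 0.0, -5.1]
wrist_force: [-0.2, 0.3, -0.4]
grip_width: -0.001
```

```bash
python3 -m pendant '[[[0.49,0.912,0,0,0,0],[0.49,0.912,0,0,0,0],[0.49,0.912,0,0,0,0],[0.49,0.912,0,0,0,0],[0.49,0.912,0,0,0,0],[0.49,0.912,0,0,0,0],[0.49,0.912,0,0,0,0],[0.49,0.912,0,0,0,0],[0.49,0.912,0,0,0,0],[0.49,0.912,0,0,0,0],[0.49,0.912,0,0,0,0],[0,0,-1,0,0,0],[0,0,-1,0,0,0],[0,0,-1,0,0,0],[0,0,-1,0,0,0],[0,0,-1,0,0,0],[0,0,-1,0,0,0],[0,0,-0.6,0,0,0],[0,0,0,0,0,0]]]' ; python3 - <<'E'
from h import *
st()
im=ctrl.capture("scene");cv2.imwrite("pics/s1.png",cv2.resize(im[120:345,150:450],None,fx=2.6,fy=2.6))
print(proj("scene",[0.5605,0.198,0.05]),proj("scene",[.557,.158,.03]))
E
```

```text
time_s: 3.35
position: [0.5572, 0.1946, 0.0615]
tool_rot: [179.7, 0.5, -5.0]
wrist_force: [-0.7, -0.1, -0.4]
grip_width: 0.0
3.35 [0.5572 0.1946 0.0615] [179.7   0.5  -5. ] [-0.74 -0.11 -0.43] [ 0.011  0.034 -0.063] 0.0
[364.62403747 310.13009462] [342.52014197 299.0230396 ]
```

View pics/s1.png

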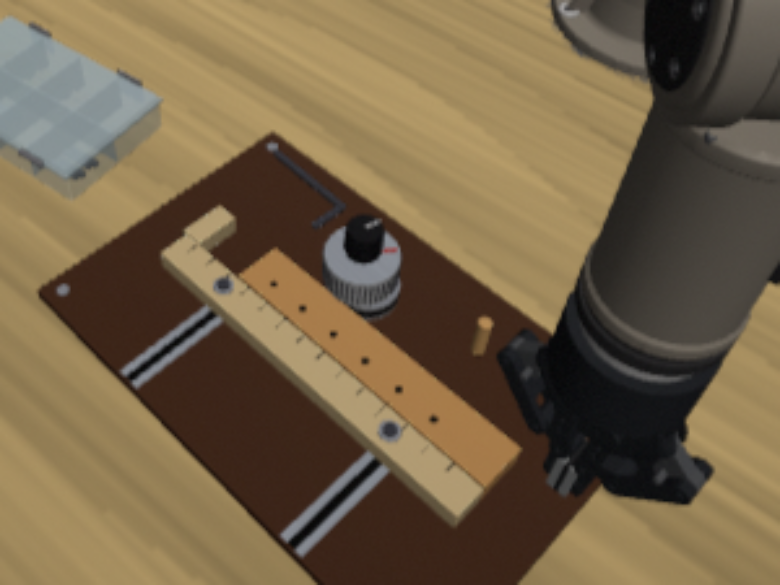

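```bash
python3 -m pendant '[[[0,0,-0.8,0,0,0],[0,0,-0.7,0,0,0],[0,0,-0.24,0,0,0],[0,0,0,0,0,0],[0,0,0,0,0,0]]]'; python3 -m pendant '[[[-0.01,-0.25,0,0,0,0],[-0.01,-0.25,0,0,0,0],[-0.01,-0.25,0,0,0,0],[-0.01,-0.25,0,0,0,0],[-0.01,-0.25,0,0,0,0],[-0.01,-0.25,0,0,0,0],[-0.02,-0.25,0,0,0,0],[-0.02,-0.25,0,0,0,0],[0,0,0,0,0,0],[0,0,0,0,0,0]]]';python3 - <<'E'
from h import *
st()
im=ctrl.capture("scene");cv2.imwrite("pics/s2.png",cv2.resize(im[120:345,150:450],None,fx=2.6,fy=2.6))
im=ctrl.capture("top");cv2.imwrite("pics/t2.png",cv2.resize(im[135:245,140:300],None,fx=5,fy=5))
E
```

```text
time_s: 3.82
position: [0.5613, 0.197, 0.0239]
tool_rot: [-180.0, -0.1, -5.0]
wrist_force: [0.2, 0.3, 0.5]
grip_width: -0.001
time_s: 4.65
position: [0.558, 0.1456, 0.0226]
tool_rot: [179.9, 0.0, -5.1]
wrist_force: [-0.4, 0.7, 0.3]
grip_width: -0.002
4.65 [0.558  0.1456 0.0226] [179.9   0.   -5.1] [-0.42  0.73  0.3 ] [-0.056  0.003 -0.002] -0.002
```

View pics/s2.png

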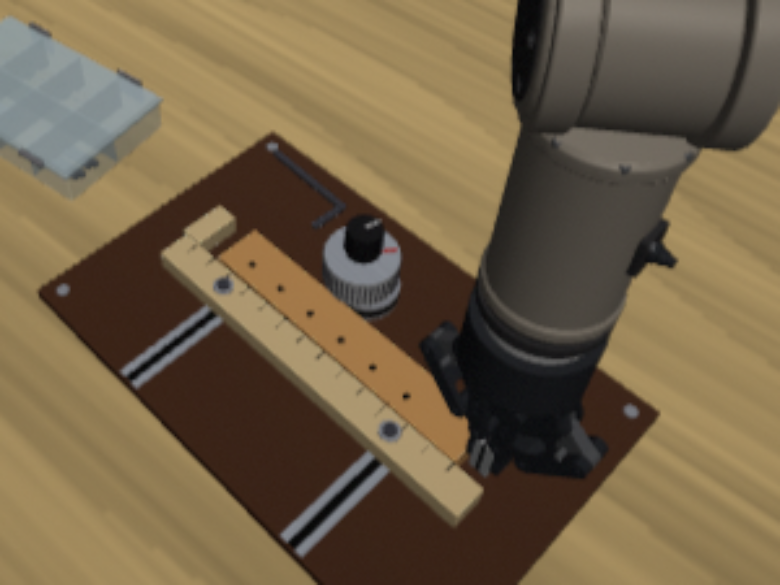

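View pics/t2.png

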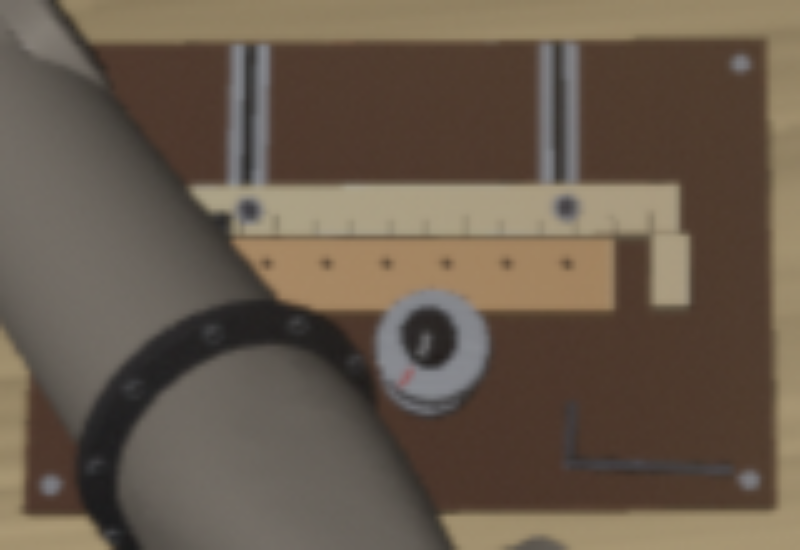

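```bash
python3 -m pendant '[[[0,-0.1,-0.12,0,0,0],[-0.02,-0.2,0,0,0,0],[-0.02,-0.2,0,0,0,0],[-0.02,-0.2,0,0,0,0],[0,0,0,0,0,0],[0,0,0,0,0,0]]]'; python3 -m pendant '[[[0,-0.04,0,0,0,0],[0,-0.04,0,0,0,0],[0,0,0,0,0,0]]]';python3 - <<'E'
from h import *
st()
im=ctrl.capture("top");cv2.imwrite("pics/t3.png",cv2.resize(im[165:215,210:300],None,fx=8,fy=8))
E
```

```text
time_s: 5.25
position: [0.5568, 0.128, 0.0198]
tool_rot: [179.9, -0.0, -5.1]
wrist_force: [0.1, 0.8, 0.7]
grip_width: -0.005
time_s: 5.5
position: [0.5565, 0.127, 0.0197]
tool_rot: [180.0, 0.0, -5.0]
wrist_force: [0.3, 2.1, 1.4]
grip_width: 0.003
5.5 [0.5565 0.127  0.0197] [180.   0.  -5.] [0.28 2.1  1.38] [ 0.238 -0.034  0.007] 0.003
```

View pics/t3.png

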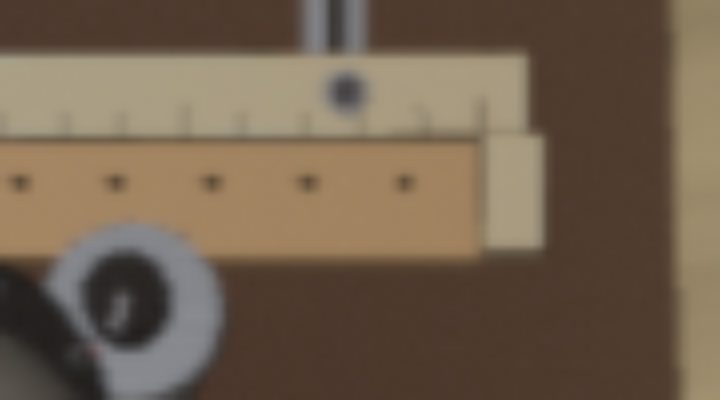

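```bash
python3 -m pendant '[[[0,-0.05,0,0,0,0],[0,-0.04,0,0,0,0],[0,0,0,0,0,0],[0,0,0,0,0,0]]]';python3 - <<'E'
from h import *
st()
E
```

```text
time_s: 5.88
position: [0.5564, 0.1261, 0.0198]
tool_rot: [-179.9, 0.0, -5.0]
wrist_force: [1.1, 4.1, 0.6]
grip_width: 0.004
5.88 [0.5564 0.1261 0.0198] [-179.9    0.    -5. ] [1.13 4.1  0.61] [ 0.873 -0.036 -0.044] 0.004
```

```bash
python3 -m pendant '[[[0.03,0.4,0,0,0,0],[0.04,0.5,0,0,0,0],[0.03,0.3,0.5,0,0,0],[0,0,1,0,0,0],[0,0,1,0,0,0],[0,0,1,0,0,0],[0,0,1,0,0,0],[0,0,1,0,0,0],[-0.36,-0.943,0.4,0,0,0],[-0.36,-0.943,0,0,0,0],[-0.36,-0.943,0,0,0,0],[-0.36,-0.943,0,0,0,0],[-0.36,-0.943,0,0,0,0],[-0.36,-0.943,0,0,0,0],[-0.36,-0.943,0,0,0,0],[0,0,0,0,0,0],[0,0,0,0,0,0]]]' 0;python3 - <<'E'
from h import *
st();print(ctrl.get_state()['qpos'].round(1))
im=ctrl.capture("scene");cv2.imwrite("pics/s4.png",cv2.resize(im[120:345,150:450],None,fx=2.6,fy=2.6))
E
```

```text
time_s: 7.3
position: [0.4953, -0.0125, 0.1668]
tool_rot: [179.9, 0.1, -5.2]
wrist_force: [0.4, 0.6, -0.1]
grip_width: 1.001
7.3 [ 0.4953 -0.0125  0.1668] [ 1.799e+02  1.000e-01 -5.200e+00] [ 0.38  0.59 -0.14] [0.022 0.026 0.032] 1.001
[  25.8   17.2  -32.6   99.7   10.2   66.2 -105. ]
```

View pics/s4.png

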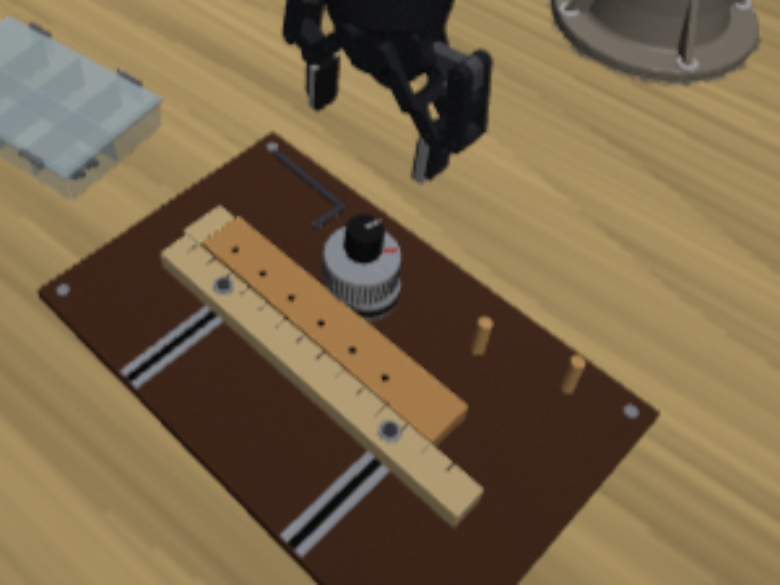

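```bash
python3 -m pendant '[[[0,0.14,0,0,0,0.96],[0,0,0,0,0,0.96],[0,0,0,0,0,0.96],[0,0,0,0,0,0.96],[0,0,0,0,0,0.96],[0,0,0,0,0,0.96],[0,0,0,0,0,0.96],[0,0,0,0,0,0.96],[0,0,0,0,0,0.96],[0,0,0,0,0,0.96],[0,0,0,0,0,0.96],[0,0,0,0,0,0.96],[0,0,-0.8,0,0,0.96],[0,0,-0.8,0,0,0],[0,0,-0.8,0,0,0],[0,0,0,0,0,0],[0,0,0,0,0,0]]]' 0;python3 - <<'E'
from h import *
st();print(ctrl.get_state()['qpos'].round(1))
im=ctrl.capture("scene");cv2.imwrite("pics/s5.png",cv2.resize(im[120:345,150:450],None,fx=2.6,fy=2.6))
E
```

```text
time_s: 8.77
position: [0.4955, -0.0052, 0.1067]
tool_rot: [-179.8, 0.0, 70.0]
wrist_force: [0.7, 1.0, 0.7]
grip_width: 1.0
8.77 [ 0.4955 -0.0052  0.1067] [-179.8    0.    70. ] [0.73 1.04 0.74] [-0.023 -0.034  0.011] 1.0
[ 33.8  24.3 -45.3 103.9  19.6  60.1 -38.9]
```

View pics/s5.png

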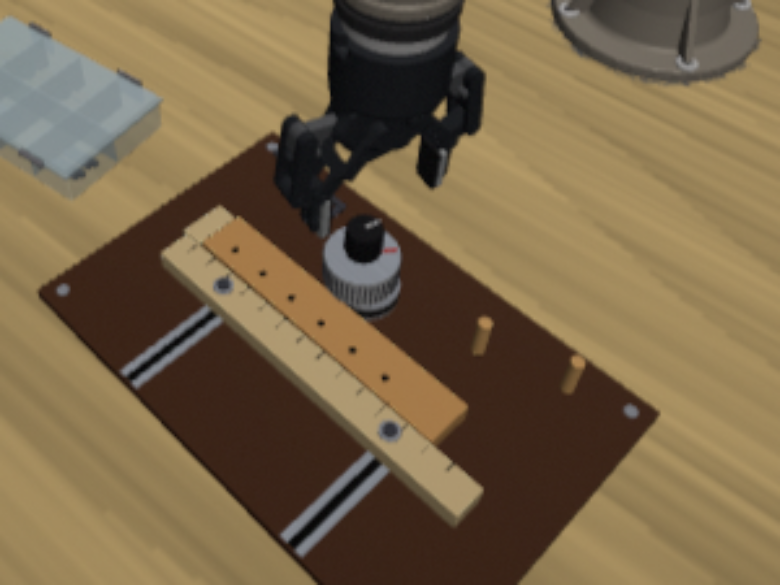

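```bash
python3 -m pendant '[[[0,-0.07,-0.7,0,0,0],[0,0,-0.7,0,0,0],[0,0,-0.4,0,0,0],[0,0,0,0,0,0],[0,0,0,0,0,0],[0,0,0,0,0,0]]]' 0;python3 - <<'E'
from h import *
st();st()
im=ctrl.capture("scene");cv2.imwrite("pics/s6.png",cv2.resize(im[140:290,220:380],None,fx=4,fy=4))
im=ctrl.capture("top");cv2.imwrite("pics/t6.png",cv2.resize(im[165:245,180:280],None,fx=7,fy=7))
st()
E
```

```text
time_s: 9.32
position: [0.4973, -0.008, 0.0636]
tool_rot: [179.9, -0.1, 69.9]
wrist_force: [0.3, -0.2, 0.5]
grip_width: 1.001
9.32 [ 0.4973 -0.008   0.0636] [ 1.799e+02 -1.000e-01  6.990e+01] [ 0.35 -0.18  0.52] [-0.028  0.014  0.045] 1.001
9.32 [ 0.4973 -0.008   0.0636] [ 1.799e+02 -1.000e-01  6.990e+01] [ 0.35 -0.18  0.52] [-0.028  0.014  0.045] 1.001
9.42 [ 0.4972 -0.0081  0.0635] [179.9  -0.   69.9] [ 0.01 -0.25  0.14] [-0.015 -0.01   0.043] 0.999
```

View pics/s6.png

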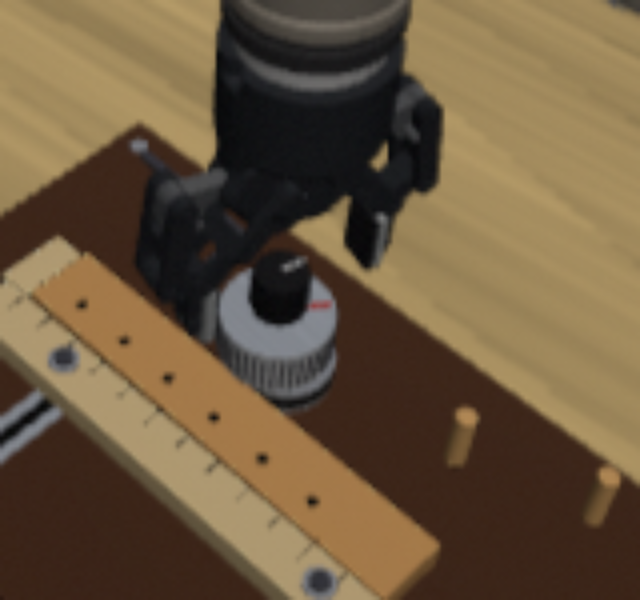

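View pics/t6.png

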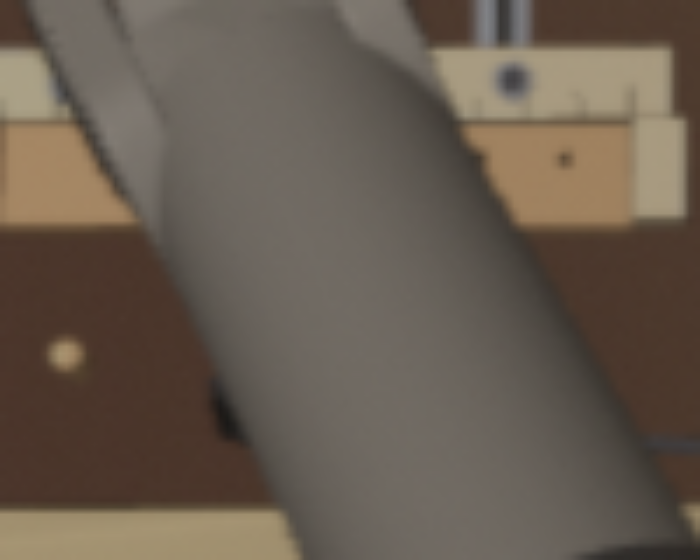

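```bash
python3 -m pendant '[[[-0.06,-0.035,-0.4,0,0,0],[0,0,-0.4,0,0,0],[0,0,-0.3,0,0,0],[0,0,-0.16,0,0,0],[0,0,0,0,0,0],[0,0,0,0,0,0]]]' 0;python3 -m pendant '[[[0,0,0,0,0,0],[0,0,0,0,0,0],[0,0,0,0,0,0],[0,0,0,0,0,0],[0,0,0,0,0,0],[0,0,0,0,0,0]]]' 1;python3 - <<'E'
from h import *
st()
im=ctrl.capture("scene");cv2.imwrite("pics/s7.png",cv2.resize(im[140:290,220:380],None,fx=4,fy=4))
st()
E
```

```text
time_s: 9.92
position: [0.4942, -0.0091, 0.0303]
tool_rot: [-179.9, 0.0, 69.9]
wrist_force: [-0.8, -0.2, 0.4]
grip_width: 1.004
time_s: 10.42
position: [0.4982, -0.0101, 0.0326]
tool_rot: [179.6, -0.1, 69.8]
wrist_force: [4.9, -3.1, 6.1]
grip_width: 0.662
10.42 [ 0.4982 -0.0101  0.0326] [ 1.796e+02 -1.000e-01  6.980e+01] [ 4.92 -3.15  6.07] [-0.592 -0.946  0.086] 0.662
10.47 [ 0.4982 -0.0101  0.0326] [ 1.796e+02 -1.000e-01  6.980e+01] [ 4.14 -2.08  6.16] [-0.525 -0.886  0.081] 0.662
```

View pics/s7.png

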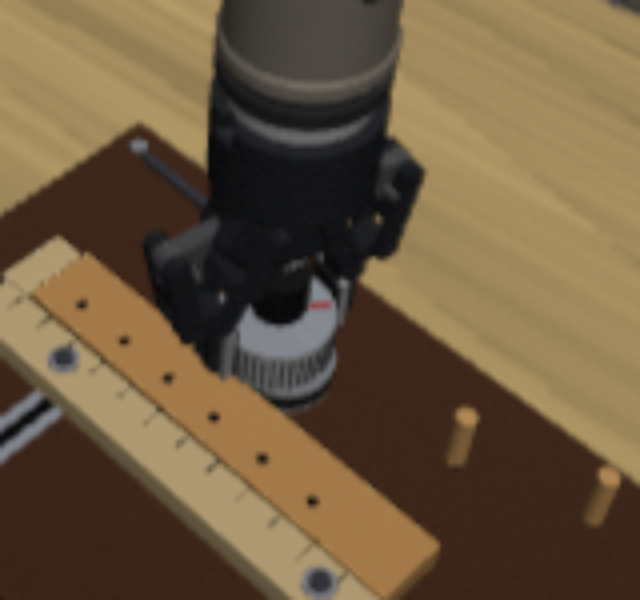

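```bash
python3 -m pendant '[[[0.15,-0.055,0.09,0,0,0],[0,0,0,0,0,0],[0,0,0,0,0,0]]]';python3 -m pendant '[[[0,0,0,0,0,-0.4],[0,0,0,0,0,-0.4],[0,0,0,0,0,-0.4],[0,0,0,0,0,-0.4],[0,0,0,0,0,-0.4],[0,0,0,0,0,0]]]'; python3 - <<'E'
from h import *
st()
E
python3 -m pendant '[[[0,0,0,0,0,-0.2],[0,0,0,0,0,-0.2],[0,0,0,0,0,-0.2]]]'; python3 - <<'E'
from h import *
st()
E
```

```text
time_s: 10.72
position: [0.4981, -0.0101, 0.0327]
tool_rot: [-180.0, -0.0, 69.9]
wrist_force: [1.3, 0.1, -2.1]
grip_width: 0.662
time_s: 11.22
position: [0.4977, -0.01, 0.0328]
tool_rot: [-179.9, 0.0, 57.9]
wrist_force: [0.8, 1.3, -0.8]
grip_width: 0.663
11.22 [ 0.4977 -0.01    0.0328] [-179.9    0.    57.9] [ 0.8   1.28 -0.78] [-0.086 -0.689 -0.083] 0.663
time_s: 11.47
position: [0.4976, -0.0099, 0.0327]
tool_rot: [-179.9, 0.0, 54.2]
wrist_force: [-0.0, 2.7, -2.1]
grip_width: 0.657
11.47 [ 0.4976 -0.0099  0.0327] [-179.9    0.    54.2] [-0.03  2.7  -2.08] [ 0.109 -0.533  0.091] 0.657
```

```bash
cat > s.py <<'E'
from h import *
st()
E
python3 -m pendant '[[[0,0,0,0,0,-0.3],[0,0,0,0,0,-0.3],[0,0,0,0,0,-0.3],[0,0,0,0,0,-0.3],[0,0,0,0,0,-0.2]]]'>/dev/null; python3 s.py
python3 -m pendant '[[[0,0,0,0,0,-0.2],[0,0,0,0,0,-0.2],[0,0,0,0,0,-0.2]]]'>/dev/null; python3 s.py
python3 -m pendant '[[[0,0,0,0,0,-0.2],[0,0,0,0,0,-0.2],[0,0,0,0,0,-0.2]]]'>/dev/null; python3 s.py
```

```text
11.88 [ 0.4974 -0.0097  0.0327] [-179.9    0.    45.8] [-1.54  2.94 -1.97] [ 0.156 -0.353  0.063] 0.661
12.13 [ 0.4973 -0.0097  0.0327] [-179.9    0.    42.2] [-2.19  5.29 -1.76] [ 0.415 -0.089  0.129] 0.661
12.38 [ 0.4972 -0.0096  0.0327] [-1.799e+02  1.000e-01  3.860e+01] [-2.46  5.31 -1.73] [0.381 0.046 0.129] 0.664
```

```bash

python3 -m pendant '[[[-0.05,0.05,0,0,0,-0.2],[-0.04,0.06,0,0,0,-0.2],[0,0,0,0,0,-0.2]]]'>/dev/null; python3 s.py
python3 -m pendant '[[[0,0,0,0,0,-0.2],[0,0,0,0,0,-0.2],[0,0,0,0,0,-0.2]]]'>/dev/null; python3 s.py
python3 -m pendant '[[[0,0,0,0,0,-0.2],[0,0,0,0,0,-0.2],[0,0,0,0,0,-0.2]]]'>/dev/null; python3 s.py
```

```text
12.63 [ 0.4971 -0.0094  0.0328] [179.9  -0.   34.9] [ 4.05  0.31 -8.73] [-0.375 -1.004  0.151] 0.663
12.88 [ 0.497  -0.0093  0.0328] [179.9  -0.   31.3] [  6.06  -1.52 -10.56] [-0.607 -1.229  0.118] 0.663
13.13 [ 0.497  -0.0092  0.0328] [179.9  -0.   27.7] [  4.98  -0.38 -11.01] [-0.573 -1.222  0.111] 0.658
```

```bash

python3 -m pendant '[[[0.04,-0.02,-0.06,0,0,-0.2],[0.04,-0.02,-0.06,0,0,-0.2],[0,0,0,0,0,-0.2]]]'>/dev/null; python3 s.py
python3 -m pendant '[[[0,0,0,0,0,-0.2],[0,0,0,0,0,-0.2],[0,0,0,0,0,-0.2]]]'>/dev/null; python3 s.py
python3 - <<'E'
from h import *
im=ctrl.capture("scene");cv2.imwrite("pics/s8.png",cv2.resize(im[140:290,220:380],None,fx=4,fy=4))
E
```

```text
13.38 [ 0.497  -0.0092  0.0326] [179.9   0.2  24.1] [-7.07 -0.73 15.63] [-0.493  1.075  0.124] 0.66
13.63 [ 0.4969 -0.009   0.0326] [179.9   0.2  20.6] [-5.82 -0.83 15.33] [-0.51   1.083  0.123] 0.663
```

View pics/s8.png

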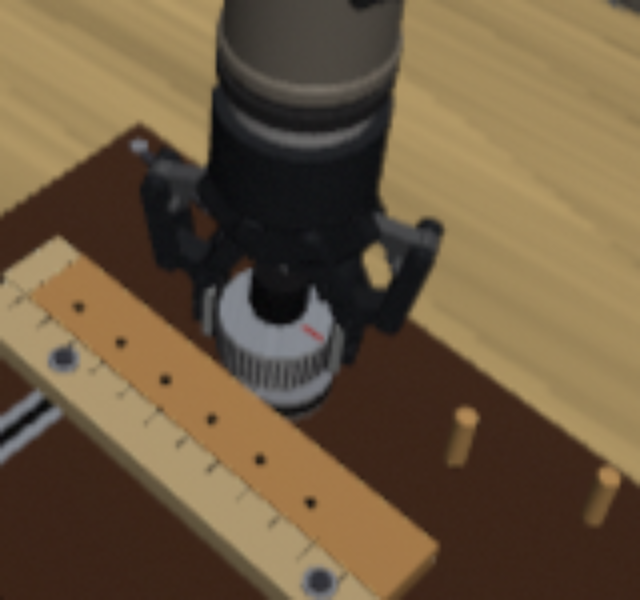

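```bash

python3 -m pendant '[[[0,0,0.07,0,0,-0.2],[0,0,0,0,0,-0.2],[0,0,0,0,0,-0.2]]]'>/dev/null; python3 s.py
python3 -m pendant '[[[0,0,0,0,0,-0.2],[0,0,0,0,0,-0.2],[0,0,0,0,0,-0.2]]]'>/dev/null; python3 s.py
python3 -m pendant '[[[0,0,0,0,0,-0.2],[0,0,0,0,0,-0.2],[0,0,0,0,0,-0.2]]]'>/dev/null; python3 s.py
```

```text
13.93 [ 0.4968 -0.0089  0.0326] [180.    0.2  17. ] [-4.33 -0.21  7.48] [-0.388  0.755  0.31 ] 0.658
14.18 [ 0.4968 -0.0087  0.0326] [180.    0.2  13.4] [-4.74 -0.39  9.01] [-0.373  0.898  0.441] 0.665
14.43 [ 0.4967 -0.0086  0.0326] [180.    0.2   9.9] [-4.99  0.36  9.08] [-0.23   0.948  0.556] 0.662
```

```bash

python3 -m pendant '[[[0,0,0.04,0,0,0],[0,0,0,0,0,0.05],[0,0,0,0,0,0]]]'>/dev/null; python3 s.py
python3 - <<'E'
from h import *
im=ctrl.capture("top");cv2.imwrite("pics/t9.png",cv2.resize(im[165:215,210:300],None,fx=8,fy=8))
im=ctrl.capture("scene");cv2.imwrite("pics/s9.png",cv2.resize(im[140:290,220:380],None,fx=4,fy=4))
E
```

```text
14.68 [ 0.4967 -0.0086  0.0327] [-180.     0.2   10.2] [-3.95  1.3   4.09] [-0.281  0.879  0.204] 0.663
```

View pics/t9.png

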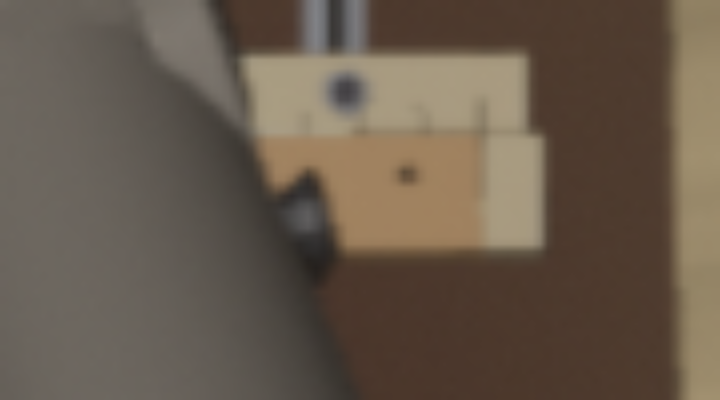

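View pics/s9.png

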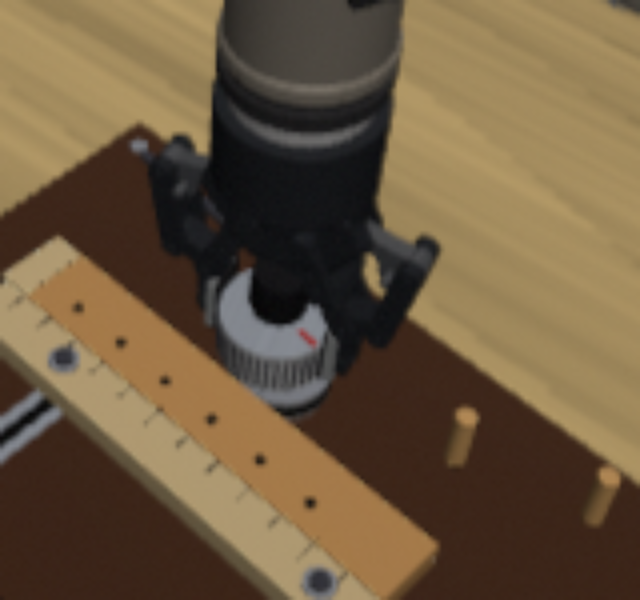

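```bash

python3 -m pendant '[[[0,0,0,0,0,0],[0,0,0,0,0,0],[0,0,0,0,0,0],[0,0,0,0,0,0],[0,0,0,0,0,0]]]' 0; python3 s.py
python3 -m pendant '[[[0,0,0.4,0,0,0],[0,0,0.6,0,0,0],[0,0,0.55,0,0,0],[0,0,0,0,0,0],[0,0,0,0,0,0]]]' 0; python3 s.py
python3 - <<'E'
from h import *
im=ctrl.capture("scene");cv2.imwrite("pics/s10.png",cv2.resize(im[140:290,220:380],None,fx=4,fy=4))
E
```

```text
time_s: 15.2
position: [0.4988, -0.009, 0.033]
tool_rot: [180.0, -0.1, 10.1]
wrist_force: [0.5, -0.5, 0.2]
grip_width: 0.999
15.2 [ 0.4988 -0.009   0.033 ] [ 1.80e+02 -1.00e-01  1.01e+01] [ 0.47 -0.5   0.2 ] [ 0.001  0.043 -0.002] 0.999
time_s: 15.62
position: [0.4992, -0.0088, 0.0727]
tool_rot: [180.0, -0.2, 10.2]
wrist_force: [0.2, 0.2, -0.9]
grip_width: 0.998
15.62 [ 0.4992 -0.0088  0.0727] [180.   -0.2  10.2] [ 0.2   0.15 -0.9 ] [0.021 0.041 0.023] 0.998
```

View pics/s10.png

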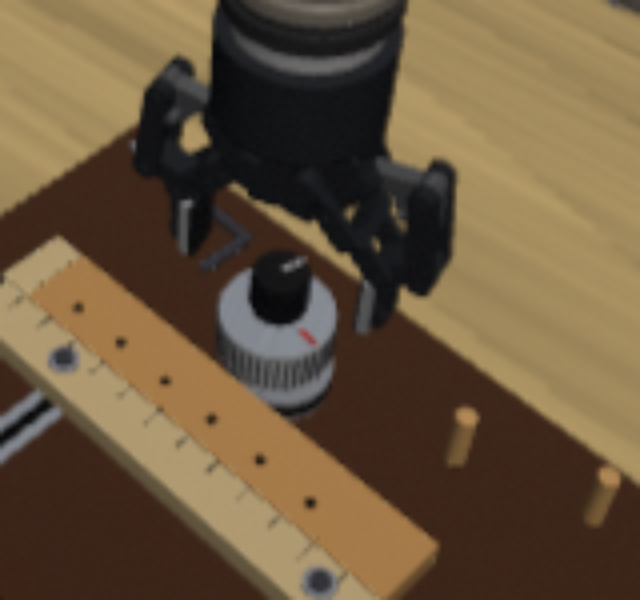

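```bash

python3 -m pendant '[[[-0.02,0.01,-0.08,0,0,0.6],[0,0,0,0,0,0.95],[0,0,0,0,0,0.95],[0,0,0,0,0,0.95],[0,0,0,0,0,0.95],[0,0,0,0,0,0.95],[0,0,0,0,0,0.95],[0,0,0,0,0,0.95],[0,0,0,0,0,0.95],[0,0,0,0,0,0.95],[0,0,0,0,0,0.4],[0,0,0,0,0,0],[0,0,0,0,0,0],[0,0,0,0,0,0]]]' 0; python3 s.py
```

```text
time_s: 16.83
position: [0.4972, -0.0087, 0.0691]
tool_rot: [-179.9, 0.0, 67.4]
wrist_force: [-0.2, 0.4, 0.4]
grip_width: 1.001
16.83 [ 0.4972 -0.0087  0.0691] [-179.9    0.    67.4] [-0.24  0.4   0.36] [-0.008  0.046 -0.014] 1.001
```

```bash

python3 -m pendant '[[[0.05,0,0.05,0,0,0],[0,0,0,0,0,0]]]' 0; python3 s.py
python3 -m pendant '[[[0,0,0,0,0,0],[0,0,0,0,0,0],[0,0,0,0,0,0],[0,0,0,0,0,0],[0,0,0,0,0,0],[0,0,0,0,0,0],[0,0,0,0,0,0]]]' 1; python3 s.py
python3 - <<'E'
from h import *
im=ctrl.capture("scene");cv2.imwrite("pics/s11.png",cv2.resize(im[140:290,220:380],None,fx=4,fy=4))
E
```

```text
time_s: 17.0
position: [0.4993, -0.0086, 0.071]
tool_rot: [180.0, -0.0, 67.4]
wrist_force: [-0.4, -0.4, 0.2]
grip_width: 1.002
17.0 [ 0.4993 -0.0086  0.071 ] [180.   -0.   67.4] [-0.45 -0.35  0.17] [-0.04   0.03   0.005] 1.002
time_s: 17.58
position: [0.4987, -0.0085, 0.0711]
tool_rot: [-180.0, 0.0, 67.5]
wrist_force: [-1.9, 0.7, 3.4]
grip_width: 0.309
17.58 [ 0.4987 -0.0085  0.0711] [-180.     0.    67.5] [-1.87  0.74  3.39] [-0.031  0.396 -0.059] 0.309
```

View pics/s11.png

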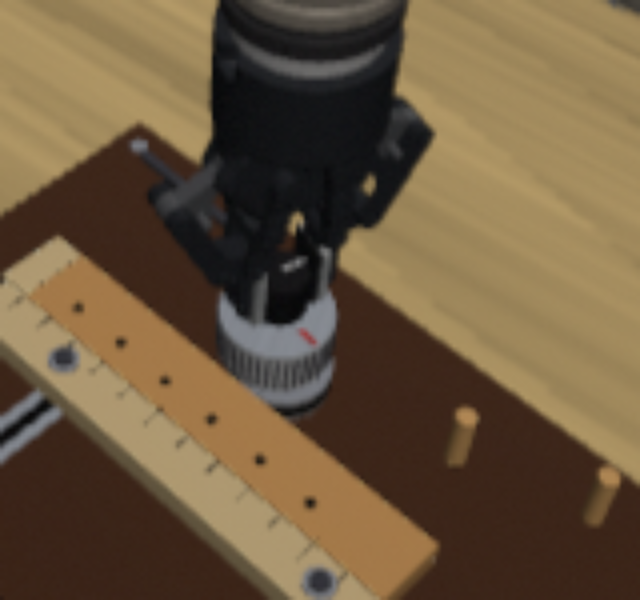

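```bash

python3 -m pendant '[[[0,0,0.01,0,0,-0.3],[0,0,0.01,0,0,-0.5],[0,0,0,0,0,-0.5],[0,0,0,0,0,-0.5],[0,0,0,0,0,-0.5],[0,0,0,0,0,-0.5],[0,0,0,0,0,-0.5],[0,0,0,0,0,-0.5],[0,0,0,0,0,-0.5]]]' >/dev/null; python3 s.py
python3 -m pendant '[[[0,0,0,0,0,-0.5],[0,0,0,0,0,-0.5],[0,0,0,0,0,-0.5],[0,0,0,0,0,-0.5],[0,0,0,0,0,-0.5],[0,0,0,0,0,-0.5],[0,0,0,0,0,-0.5],[0,0,0,0,0,-0.5],[0,0,0,0,0,0]]]' >/dev/null; python3 s.py
```

```text
18.38 [ 0.4985 -0.0085  0.0711] [-180.     0.    41.6] [-0.33  0.57  2.16] [0.049 0.213 0.007] 0.304
19.13 [ 0.4985 -0.0084  0.0711] [-180.     0.    17.6] [-1.02  0.08  1.07] [ 0.111  0.291 -0.041] 0.303
```

```bash

python3 -m pendant '[[[0,0,0,0,0,-0.3],[0,0,0,0,0,-0.3],[0,0,0,0,0,-0.3]]]' >/dev/null; python3 s.py
python3 -m pendant '[[[0,0,0,0,0,-0.2],[0,0,0,0,0,-0.2],[0,0,0,0,0,-0.2]]]' >/dev/null; python3 s.py
python3 -m pendant '[[[0,0,0,0,0,-0.2],[0,0,0,0,0,-0.2]]]' >/dev/null; python3 s.py
```

```text
19.38 [ 0.4985 -0.0083  0.0711] [-180.     0.    12.3] [-1.64  1.2   0.63] [0.086 0.282 0.056] 0.305
19.63 [ 0.4985 -0.0083  0.0711] [-180.     0.     8.6] [-1.08  1.49 -0.16] [0.181 0.308 0.092] 0.307
19.8 [ 0.4985 -0.0083  0.0711] [-180.     0.     6.2] [-1.32  1.64  0.54] [0.244 0.419 0.055] 0.31
```

```bash

python3 -m pendant '[[[0,0,0,0,0,-0.2],[0,0,0,0,0,-0.2]]]' >/dev/null; python3 s.py
python3 -m pendant '[[[0,0,0,0,0,-0.2],[0,0,0,0,0,-0.2]]]' >/dev/null; python3 s.py
python3 -m pendant '[[[0,0,0,0,0,-0.2],[0,0,0,0,0,-0.2]]]' >/dev/null; python3 s.py
```

```text
19.97 [ 0.4985 -0.0083  0.0711] [180.    0.    3.9] [-2.16  0.46  0.81] [0.332 0.482 0.97 ] 0.311
20.13 [ 0.4996 -0.0083  0.0711] [-1.8e+02 -1.0e-01  1.3e+00] [ 0.45  2.23 -3.15] [ 0.378 -0.207  0.168] 0.309
20.3 [ 0.4996 -0.0083  0.0712] [-1.8e+02 -1.0e-01 -9.0e-01] [ 1.78  2.65 -4.04] [ 0.349 -0.362  1.024] 0.308
```

```bash

python3 -m pendant '[[[0,0,0,0,0,0.06],[0,0,0,0,0,0]]]' >/dev/null; python3 s.py
python3 - <<'E'
from h import *
im=ctrl.capture("scene");cv2.imwrite("pics/s12.png",cv2.resize(im[140:290,220:380],None,fx=4,fy=4))
E
```

```text
20.47 [ 0.4996 -0.0083  0.0712] [-1.8e+02 -1.0e-01 -5.0e-01] [ 3.9   1.1  -5.36] [ 0.458 -0.678  0.819] 0.309
```

View pics/s12.png

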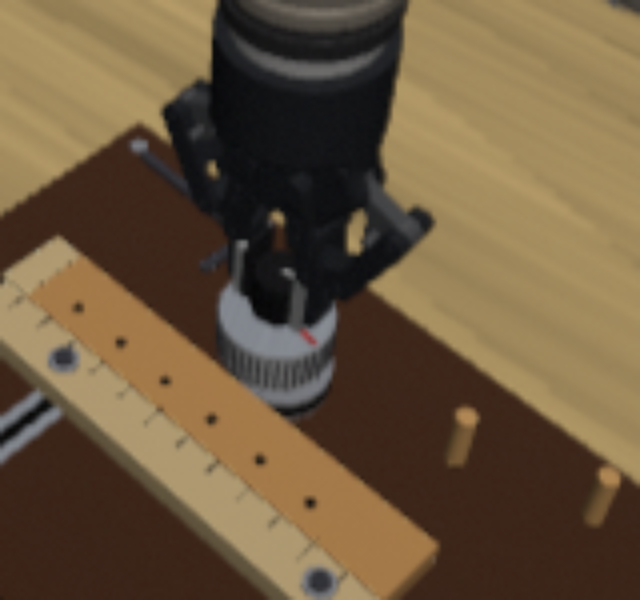

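```bash

python3 -m pendant '[[[0,0,0,0,0,0],[0,0,0,0,0,0],[0,0,0,0,0,0],[0,0,0,0,0,0],[0,0,0,0,0,0],[0,0,0.5,0,0,0],[0,0,1,0,0,0],[0,0,1,0,0,0],[0,0,1,0,0,0],[-0.5,-0.7,1,0,0,0],[-0.5,-0.9,1,0,0,0],[-0.5,-0.9,0,0,0,0],[-0.5,-0.9,0,0,0,0],[-0.5,-0.9,0,0,0,0],[0,-0.9,0,0,0,0],[0,-0.9,0,0,0,0],[0,-0.9,0,0,0,0],[0,-0.9,0,0,0,0],[0,0,0,0,0,0],[0,0,0,0,0,0]]]' 0; 
python3 - <<'E'
from h import *
im=ctrl.capture("scene");cv2.imwrite("pics/s13.png",cv2.resize(im[140:290,220:380],None,fx=4,fy=4))
im=ctrl.capture("top");cv2.imwrite("pics/t13.png",cv2.resize(im[135:245,140:300],None,fx=5,fy=5,interpolation=cv2.INTER_CUBIC))
E
```

```text
time_s: 22.18
position: [0.4358, -0.2075, 0.2087]
tool_rot: [-180.0, 0.0, -0.8]
wrist_force: [-0.7, 0.8, -0.3]
grip_width: 1.006
```

View pics/s13.png

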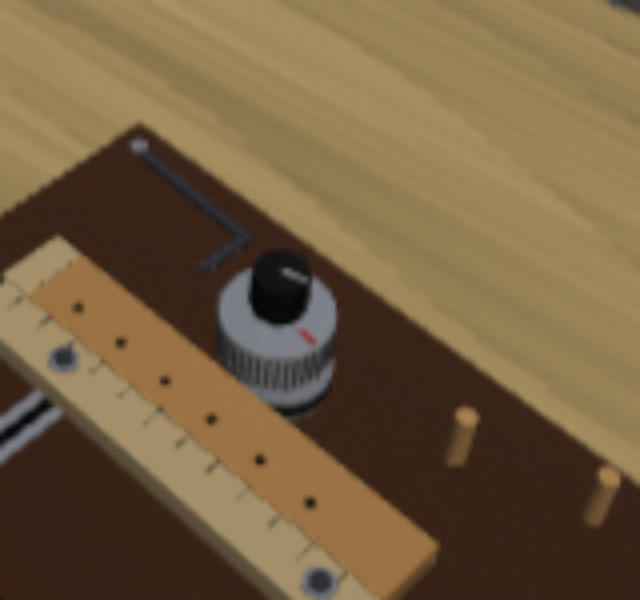

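View pics/t13.png

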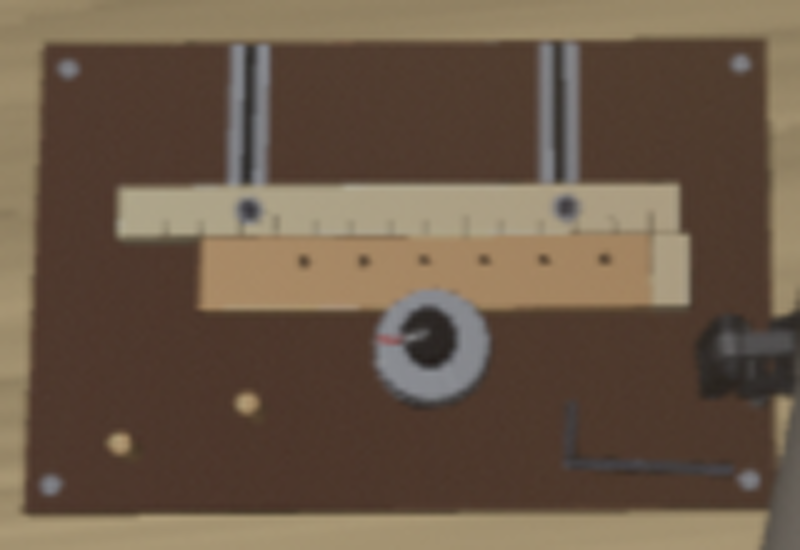

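```bash
python3 -c "
from plant import ctrl
print(ctrl.hand_in())"
```

```text
the job is handed in; nothing more can be done
None
```

The job is done and handed in, at about 22 s of the 67 s allowed. The rail is clamped against the fence and end stop, and the lock knob is turned to its stop.

- **Rail:** I slid it about 44 mm along the fence until it met the stop, where the push force rose to about 4 N. The last picture from above shows it tight against both the stop and the fence.
- **Ring:** I turned it about 60° clockwise. The turning moment rose from a free 0.12 N m to 0.56 N m, which I read as a nip of about 19–22 N. That is inside the 5–25 N band and well under the bruising limit, but above the ideal 14 N. I did not turn the ring back to reduce the force, because that might have dragged the rail off the stop. I eased the gripper's twist by 0.3° before letting go, and the red mark has not moved since.
- **Lock knob:** I turned it about 63° clockwise until the moment jumped to about 1 N m. The fingers then slipped on the knob slightly, and on turning further the moment rose to about 1 N m again, so I take it as hard against its stop. The white line has moved by a matching amount, judged by eye.
- **Surroundings:** The pegs and hex key are where they were in the last pictures. The tackle box lay outside those last views, but the arm never came near it. The arm is clear of everything.

One check disagreed: the cameras put the clamp's axle about 3 mm off in x from where gripping the ring showed it to be. I used the gripped position for the lock knob.

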